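Lay the dry slate coasters down from the drying rack

ROBOT

A 6-joint arm with a two-finger parallel gripper is mounted at the origin on a cart in front of the work surface, level with it; the furniture and walls round the work are solid. World frame = base frame: x ahead of the robot, y to its left, z up, the work surface at z = 0. Lengths are in m, angles in rad, forces in N, time in s.
With the tool pointing down it reaches from about 0.375 to 0.9 m from the base axis. Payload 3.1 kg.
Tool frame: the origin (TCP) lies midway between the tips of the shut fingers; the grasp point (between the pads) lies 19 mm behind it; z points along the fingers, y is the direction in which the jaws open and shut (so a half turn about z gives the same grasp; the last joint's range is limited). The gripper opens to 85 mm and grips with 20 to 120 N. Pads are 22 mm wide; open, the fingers measure 114 mm over their backs; the gripper's body (76 mm by 85 mm) begins 54 mm behind the grasp point. The pads swing forward as they close: fully open they stand 13 mm farther back than shut.
Start: joints at [-1.357, 0.527, 1.433, -0, 1.181, -0.178], TCP at [0.239, -0.578, 0.231] pointing down, gripper open.
Joint ranges: [-3.08, 3.08], [-0.75, 2.2], [0.22, 2.44], [-1.43, 4.57], [0, 2.65], [-2.85, 2.85]. Speed limits (rad/s): [2.79, 2.79, 3.14, 3.14, 3.14, 3.14].

INTERFACE

Orientations are given as a unit quaternion [x, y, z, w].
In Python, from station import manip gives the robot as it stands.
- The arm moves only by the tool servo_tool, never from a script. Its argument "motion" is a list of rows, each a list of 7 numbers: the shift along the tool's x, y, z in mm, then the turn, a rotation vector about the tool's x, y, z in rad, then the opening, from -1 (shut) to 1 (fully open), so that 0 is half open. In form: [[x, y, z, rx, ry, rz, hand], ...]. A call has 1 to 12 rows; each row shifts and turns the pose as measured when the row begins, along the tool's axes as they then stand; what a row does not reach is not made up. A row lasts 1/12 s, in which the tool goes at most 41.7 mm and 7.16 degrees, less where a joint would pass 70% of its speed; a pose out of reach is approached as far as the arm can. A call with a gripper value outside its range is refused whole. The fingers move at their own pace and stop on an object; "grip_force" is the grip in N (left out, the last holds). Time passes only in rows, so rows that do not move let the fingers close. It gives the time, the measured TCP pose, the force and the opening at its end, in the units of the state.
- manip.sense(): the state, without advancing time (a new reading comes with each control period).
- manip.snapshot(name): name is "side" or "top" or "wrist"; returns a dict with "frame" (384x512x3 uint8, red, green, blue), "mtx" (3x3 intrinsics, pixels), "dist_coeffs" ([k1, k2, p1, p2, k3] as OpenCV has them; the pictures are not rectified), "world_from_camera" (4x4, takes a point from camera to world coordinates). Camera axes: x right, y up, looking along -z (the intrinsics and any distortion apply to the point x, -y, -z); pixel columns grow to the right and rows downward; lengths in m; the calibration is good to about 2 mm. A picture is of the moment at which its call begins. There is no depth.
- manip.sign_off(): hands the job in, once; it reports no verdict.
The state is a dict: "t": time; "q": joint angles; "qd": joint speeds; "tau": joint torques, N m; "tcp_pos": TCP position; "tool_rot": TCP orientation; "force": force on the tool from outside, world axes, zero at the start; "ft_torque": the same for the moment, N m; "finger_gap": opening from 0.0 (shut) to 1.0 (fully open).
Only numpy, scipy, OpenCV 4.12 (cv2) and the standard library are available. Lean on these libraries where they do the work, as an engineer would, in place of code of your own. Each camera call takes 0.05 s, during which the arm holds its last target.

TASK

Three coasters stand on edge in the drying rack; the two dark slate ones are dry, the pale wooden one is not. Push each slate coaster over, away from you, so that both end up lying flat on the rack's cork pad. Only push, never lift or carry a coaster; leave the wooden coaster standing as it is, and do not disturb the things around the rack.

Things in the scene. Friction and masses are not known exactly. Their poses are not given: they have to be found in the camera images.
- rack: Coaster drying rack, fixed: wooden board 160 x 370 x 12 mm (its x from -85 to +75 mm). Origin on the board's underside; own x away from the robot, y along the rack to the left, z up. Cork pad on the far part; nearer the robot a bare strip (top z = 12 mm) where three coasters stand on edge side by side, at y about -115, 0, +115 mm (which is where varies), 23 mm apart, leaning 18 degrees towards the robot on a rail.
- pad (a point): Centre of the top of the cork pad, axes as the rack: 105 mm along x, 360 mm along y, rack x from -40 to +65 mm, top at rack z = 16 mm. The feet of the coasters stand just before its near edge; a coaster pushed away from the robot past upright falls by itself onto it.
- rail (a point): Middle of the upper side of the rail on which the coasters lean, on the robot's side of them: 8 mm steel rod along rack y at rack x = -68 mm, upper side at z = 60 mm, on four short posts. The coasters reach up to z = 102 mm (upper near edge at rack x = -78 mm), so their upper 40 mm stands free above the rail.
- slate_a: Dark grey slate coaster, 92 x 92 x 8 mm, about 130 g, loose, on edge in the rack. Its origin is the centre of the face turned to the cork; its own z axis runs from that face through the thickness (towards the robot and a little down while it leans, straight up once it lies on the cork), its own y axis along the rack. To be laid down.
- slate_b: Second dark grey slate coaster, the same. Its origin is the centre of the face turned to the cork; its own z axis runs from that face through the thickness (towards the robot and a little down while it leans, straight up once it lies on the cork), its own y axis along the rack. To be laid down.
- wood_coaster: Pale wooden coaster, 92 x 92 x 8 mm, about 130 g, loose, on edge in the rack. Its axes are as for the slate ones. To be left standing.
- tumbler: Green glass tumbler, 84 mm across, 106 mm high, loose, left of the rack; origin under its centre. Bystander.
- corkscrew: Steel corkscrew standing upright, 41 x 64 x 166 mm, loose, left of the rack near the front; origin under its centre. Bystander.
- jigger: Steel double jigger, 44 mm across, 88 mm high, loose, right of the rack; origin under its centre. Bystander.
- stopper: Steel wine stopper, 37 mm across, 73 mm high, loose, right of the rack; origin under its centre. Bystander.
- shell_tray: Oval shell dish on three feet, 96 x 245 x 43 mm, long along its y, loose, far right; origin under its centre. Bystander.
- opener: Flat bottle opener with blue handle, 45 x 154 x 11 mm, lying, loose, front right; origin under its centre. Bystander.
Mind the look-alikes: they are no part of the job. What is shaped like the slate_a but green or purple is not meant.

How it is judged:
By the outcome, as a careful person would: the job done as asked, in the order asked, and still so for the second after the job is handed in, with the robot touching nothing.
It also fails if it takes over 38 s, if anything falls off the work surface, if the arm or the gripper's body presses on something with over 40 N, if the wrist force passes 120 N, or if a joint passes its speed limit or range.

## Working session

There is one attempt and no reset: what is moved stays moved. The work goes in short steps, Python scripts to look and compute and a tool call to move; the robot and the scene stay as the last step left them, time stands still between calls to the robot, and variables do not carry over. Pictures are saved under pics/ and viewed, and the job is handed in when it is done.

Besides the shell and the picture viewer there is one more tool, called after "Emit:" as a command line: name --pt "numbers of a row" for each row, then --argument value for the rest. servo_tool: Moves the arm, as the interface text tells. Its arguments: {"type":"object","properties":{"motion":{"type":"array"},"grip_force":{"type":"number"}},"required":["motion"]}

```bash
mkdir -p pics; ls; python3 - <<'E'
from station import manip
import cv2,numpy as np
print(manip.sense())
for n in ["side","top","wrist"]:
    s=manip.snapshot(n); cv2.imwrite(f"pics/{n}0.png",s["frame"][:,:,::-1])
    np.savez(f"{n}0.npz",**{k:np.array(v) for k,v in s.items()})
    print(n,np.round(s["mtx"],1).tolist(),np.round(s["dist_coeffs"],3),np.round(s["world_from_camera"],3).tolist())
E
```

```text
pics
{'t': 0.0, 'q': array([-1.35745974e+00,  5.28472452e-01,  1.43390154e+00, -1.06542967e-05,
        1.18139117e+00, -1.78489867e-01]), 'qd': array([-1.48543584e-05,  2.65624604e-03, -9.70140191e-04, -1.39980683e-03,
        1.16884861e-03, -4.15016549e-04]), 'tau': array([-1.45212904e-03, -4.42357314e+01, -1.78023434e+01, -4.64202676e-04,
        8.43291578e-03, -3.95292503e-06]), 'tcp_pos': array([ 0.23854991, -0.57691161,  0.23033   ]), 'tool_rot': array([ 9.80869334e-01,  1.94664247e-01, -2.38506412e-05, -1.08600447e-03]), 'force': array([-0.85121337,  0.20460906,  0.05414858]), 'ft_torque': array([0.02361528, 0.05648434, 0.00308374]), 'finger_gap': 0.9975006523881553}
side [[387.1, 0.0, 256.0], [0.0, 387.1, 189.2], [0.0, 0.0, 1.0]] [-0.02  0.    0.    0.    0.  ] [[0.341, 0.485, -0.805, -0.513], [-0.94, 0.18, -0.29, -0.433], [0.004, 0.856, 0.517, 0.705], [0.0, 0.0, 0.0, 1.0]]
top [[385.2, 0.0, 259.1], [0.0, 385.2, 190.4], [0.0, 0.0, 1.0]] [-0.109  0.     0.     0.     0.   ] [[0.056, 0.977, -0.205, 0.192], [-0.998, 0.056, -0.006, -0.091], [0.005, 0.205, 0.979, 1.436], [0.0, 0.0, 0.0, 1.0]]
wrist [[312.3, 0.0, 254.5], [0.0, 312.3, 190.5], [0.0, 0.0, 1.0]] [-0.084  0.     0.     0.     0.   ] [[0.381, 0.883, 0.272, 0.307], [-0.924, 0.365, 0.111, -0.549], [-0.001, -0.294, 0.956, 0.373], [0.0, 0.0, 0.0, 1.0]]
```

View pics/side0.png

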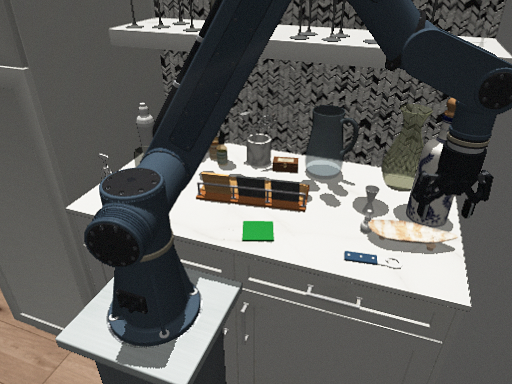

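View pics/top0.png

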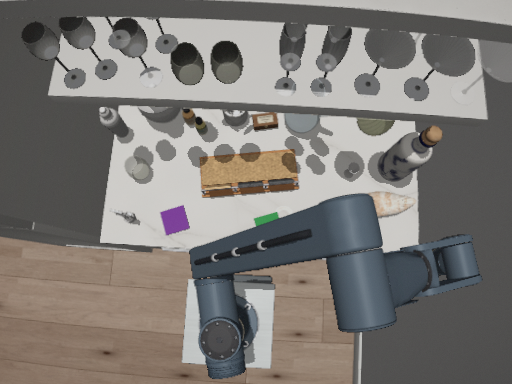

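View pics/wrist0.png

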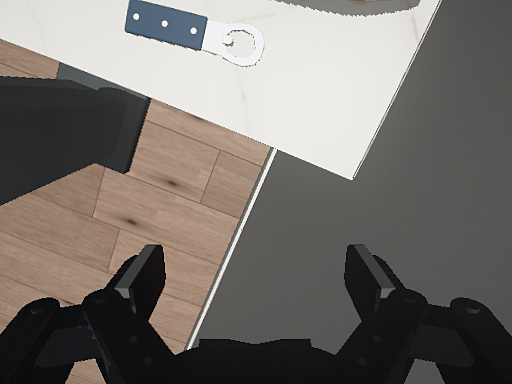

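The side view shows the rack around px (195-308, 172-208). The wooden coaster is on the left and the two slates are in the middle and on the right. I'll zoom in on it.

```bash
python3 - <<'E'
import cv2
a=cv2.imread("pics/side0.png")[160:220,180:320]; b=cv2.imread("pics/top0.png")[140:205,190:310]
a=cv2.resize(a,None,fx=5,fy=5,interpolation=cv2.INTER_CUBIC);b=cv2.resize(b,None,fx=5,fy=5,interpolation=cv2.INTER_CUBIC)
cv2.imwrite("pics/side0z.png",a);cv2.imwrite("pics/top0z.png",b)
E
```

```text
(no output)
```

View pics/side0z.png

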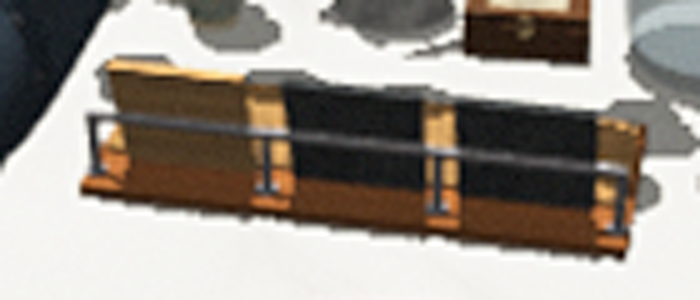

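View pics/top0z.png

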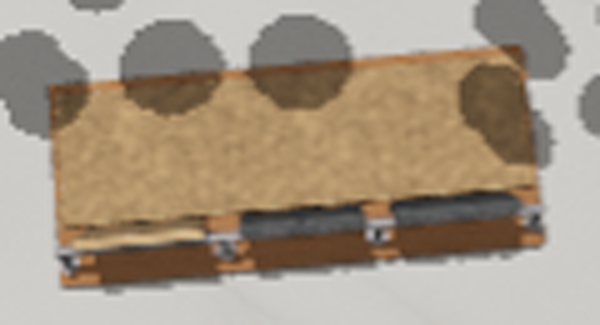

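The zoomed top view shows the board corners at crop px (50,87), (520,47), (543,245) and (63,287). The slates are at the middle and right, and the wood is at the left. I'll fit the rack pose next.

```bash
cat >h.py <<'E'
import cv2,numpy as np
def ray(s,uv,z):
    K=s["mtx"];d=s["dist_coeffs"].astype(float);T=s["world_from_camera"]
    p=cv2.undistortPoints(np.array(uv,float).reshape(-1,1,2),K,d)[:,0]
    D=np.c_[p[:,0],-p[:,1],-np.ones(len(p))]@T[:3,:3].T
    o=T[:3,3]; t=(z-o[2])/D[:,2]
    return o+t[:,None]*D
def proj(s,P):
    T=np.linalg.inv(s["world_from_camera"]);c=np.atleast_2d(P)@T[:3,:3].T+T[:3,3]
    c=c*[1,-1,-1]
    return cv2.projectPoints(c,np.zeros(3),np.zeros(3),s["mtx"],s["dist_coeffs"].astype(float))[0][:,0]
def rack2w(P,x,y,th):
    c,s=np.cos(th),np.sin(th);P=np.atleast_2d(P).astype(float)
    return np.c_[x+c*P[:,0]-s*P[:,1],y+s*P[:,0]+c*P[:,1],P[:,2]]
E
python3 - <<'E'
from h import *
from scipy.optimize import least_squares
S={n:dict(np.load(f"{n}0.npz")) for n in("side","top")}
tz=np.array([(50,87),(520,47),(543,245),(63,287)])/5-0.4+[190,140]
w=ray(S["top"],tz,.012);print(np.round(w,3)); print([round(float(np.linalg.norm(w[i]-w[(i+1)%4])),3) for i in range(4)])
loc=np.array([[.075,.185,.012],[.075,-.185,.012],[-.085,-.185,.012],[-.085,.185,.012]])
r=least_squares(lambda p:(rack2w(loc,*p)-w)[:,:2].ravel(),[.6,0,0]);print("top",r.x,np.abs(r.fun).max())
sz=np.array([(82,180),(630,240)])/5-.4+[180,160]
ws=ray(S["side"],sz,.012);print("side corners",np.round(ws,3),np.linalg.norm(ws[0]-ws[1]))
print("pred",np.round(rack2w(loc[[3,2]],*r.x),3))
# rail ends in side
print("rail side",np.round(ray(S["side"],np.array([(92,117),(620,172)])/5-.4+[180,160],.058),3),"pred",np.round(rack2w([[-.068,.175,.06],[-.068,-.175,.06]],*r.x),3))
for n,o in(("side",(180,160)),("top",(190,140))):
    im=cv2.imread(f"pics/{n}0.png"); im=cv2.resize(im[o[1]:o[1]+65,o[0]:o[0]+140],None,fx=5,fy=5,interpolation=cv2.INTER_CUBIC)
    for y in(-.115,0,.115):
        P=[[-.078,y-.046,.102],[-.078,y+.046,.102],[-.05,y,.012],[-.068,y,.06]]
        for q in proj(S[n],rack2w(P,*r.x)): cv2.circle(im,tuple(int(v) for v in (q-o+.4)*5),3,(0,0,255),-1)
    for q in proj(S[n],rack2w(loc,*r.x)): cv2.circle(im,tuple(int(v) for v in (q-o+.4)*5),3,(255,0,0),-1)
    cv2.imwrite(f"pics/{n}0chk.png",im)
E
```

```text
[[ 0.607  0.154  0.012]
 [ 0.66  -0.206  0.012]
 [ 0.504 -0.23   0.012]
 [ 0.451  0.13   0.012]]
[0.365, 0.158, 0.364, 0.158]
top [ 0.56069594 -0.03710496  0.14645989] 0.0030234762917586977
side corners [[ 0.457  0.13   0.012]
 [ 0.514 -0.233  0.012]] 0.36813309023830426
pred [[ 0.45   0.134  0.012]
 [ 0.504 -0.233  0.012]]
rail side [[ 0.465  0.123  0.058]
 [ 0.52  -0.222  0.058]] pred [[ 0.468  0.126  0.06 ]
 [ 0.519 -0.22   0.06 ]]
```

```bash
python3 -c "
import cv2,numpy as np
a=cv2.imread('pics/side0chk.png');b=cv2.imread('pics/top0chk.png');h=min(a.shape[0],290)
cv2.imwrite('pics/chk0.png',np.vstack([a[:290],b[:290]]))"
```

```text
(no output)
```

View pics/chk0.png

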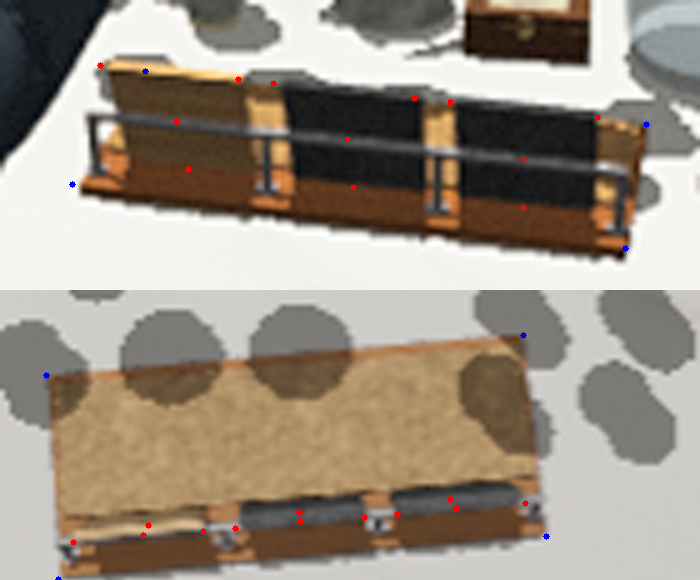

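The fit agrees between the views to about 5 mm, and the board size checks at 365x158 against 370x160. The rack pose is about (0.563, -0.038), yaw 0.146 rad. I'll push with shut fingers, tool x along rack x. First I turn and shut the gripper, then travel.

Emit:
servo_tool --pt "0 0 0 0 0 0.08 -1" --pt "0 0 0 0 0 0.08 -1" --pt "0 0 0 0 0 0.09 -1" --pt "25 -34 0 0 0 0 -1" --pt "25 -34 0 0 0 0 -1" --pt "25 -34 0 0 0 0 -1" --pt "25 -34 0 0 0 0 -1" --pt "25 -34 0 0 0 0 -1" --pt "25 -34 0 0 0 0 -1" --pt "25 -34 0 0 0 0 -1" --pt "25 -34 0 0 0 0 -1" --pt "25 -34 0 0 0 0 -1"

```text
t: 1.15
tcp_pos: [0.4183, -0.2526, 0.2259]
tool_rot: [0.998, 0.056, -0.001, -0.0]
force: [0.6, -0.1, -0.2]
finger_gap: 0.001
```

```bash
cat >>h.py <<'E'
R=(.563,-.038,.146)
def st(m):
    from scipy.spatial.transform import Rotation
    s=m.sense();T=Rotation.from_quat(s["tool_rot"]).as_matrix()
    d=s["tcp_pos"]-[R[0],R[1],0];c,n=np.cos(R[2]),np.sin(R[2])
    print("t%.2f"%s["t"],"rack mm",np.round([1e3*(c*d[0]+n*d[1]),1e3*(-n*d[0]+c*d[1]),1e3*d[2]],1),"F",np.round(s["force"],1),"gap",round(s["finger_gap"],2),"toolx yaw",round(float(np.arctan2(T[1,0],T[0,0])),3),"z",np.round(T[:,2],3))
    return s,T
E
python3 -c "
from h import *;from station import manip
st(manip)"
```

```text
t1.15 rack mm [-174.3 -191.2  225.9] F [ 0.6 -0.1 -0.2] gap 0.0 toolx yaw 0.112 z [-0.002 -0.    -1.   ]
```

Emit:
servo_tool --pt "14 -27 0 0 0 -0.035 -1" --pt "14 -27 0 0 0 0 -1" --pt "14 -27 0 0 0 0 -1" --pt "0 0 0 0 0 0 -1"

```text
t: 1.48
tcp_pos: [0.4513, -0.1551, 0.2254]
tool_rot: [0.997, 0.078, -0.001, -0.002]
force: [0.2, 0.5, 0.8]
finger_gap: -0.001
```

```bash
python3 -c "
from h import *;from station import manip
st(manip)
for n in ['wrist','side','top']:
    s=manip.snapshot(n);cv2.imwrite('pics/%s1.png'%n,s['frame'][:,:,::-1]);np.savez(n+'1.npz',**{k:np.array(v) for k,v in s.items()})
"
```

```text
t1.48 rack mm [-127.6  -99.6  225.4] F [0.2 0.5 0.8] gap -0.0 toolx yaw 0.156 z [-0.003  0.004 -1.   ]
```

View pics/wrist1.png

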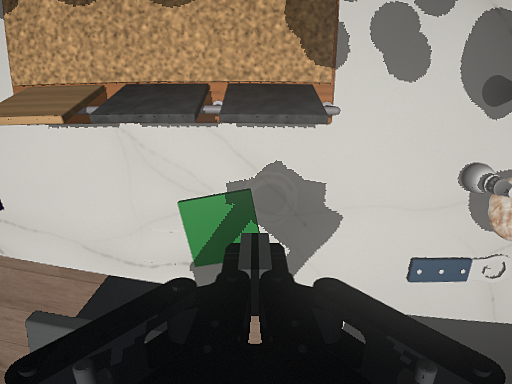

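View pics/side1.png

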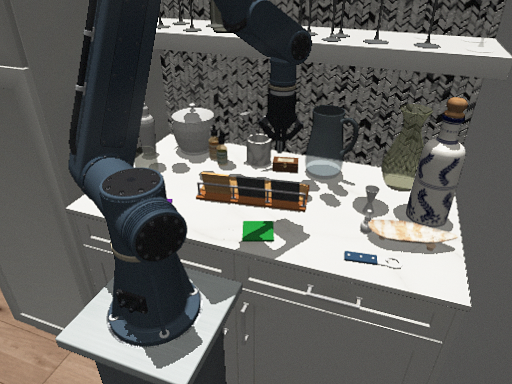

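The wrist view shows the right slate's upper edge at about row 124, columns 218-328, and the middle slate's at columns 88-208. I'll check these against the fit.

```bash
python3 -c "
from h import *
s=dict(np.load('wrist1.npz'));print(s['world_from_camera'][:3,3])
w=ray(s,[(218,124),(328,125),(88,124),(208,124),(0,121),(78,123)],.103)
c,n=np.cos(R[2]),np.sin(R[2]);d=w-[R[0],R[1],0]
print(np.round(np.c_[c*d[:,0]+n*d[:,1],-n*d[:,0]+c*d[:,1]]*1e3,1))
w=ray(s,[(337,84),(333,124)],.012);d=w-[R[0],R[1],0]
print(np.round(np.c_[c*d[:,0]+n*d[:,1],-n*d[:,0]+c*d[:,1]]*1e3,1))
im=cv2.imread('pics/wrist1.png')[70:140,:340];cv2.imwrite('pics/w1z.png',cv2.resize(im,None,fx=2.35,fy=4,interpolation=cv2.INTER_CUBIC))
"
```

```text
[ 0.52514142 -0.14474912  0.36768197]
[[ -77.   -69. ]
 [ -76.7 -161.2]
 [ -76.8   43.2]
 [ -77.1  -60.6]
 [ -72.6  126.9]
 [ -75.8   52.2]]
[[ -40.3 -189.1]
 [ -83.7 -187.8]]
```

View pics/w1z.png

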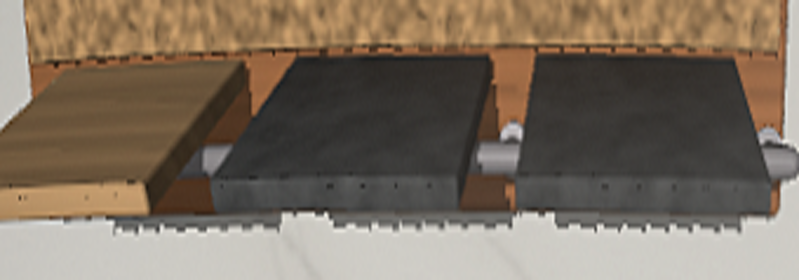

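The measured near upper edge is at rack x -77 and the slate centres are at about y -115 and -3, so the fit holds. Next I descend in front of the right slate.

Emit:
servo_tool --pt "0 9 28 0 0 0 -1" --pt "0 9 36 0 0 0.01 -1" --pt "0 0 36 0 0 0 -1" --pt "0 0 30 0 0 0 -1" --pt "0 0 14 0 0 0 -1" --pt "0 0 0 0 0 0 -1"

```text
t: 2.13
tcp_pos: [0.4582, -0.1923, 0.0794]
tool_rot: [0.998, 0.066, 0.006, 0.006]
force: [-0.4, 0.5, 0.3]
finger_gap: 0.0
```

```bash
python3 -c "
from h import *;from station import manip
st(manip)"
```

```text
t2.13 rack mm [-126.1 -137.5   79.4] F [-0.4  0.5  0.3] gap 0.0 toolx yaw 0.131 z [ 0.012 -0.012 -1.   ]
```

Emit:
servo_tool --pt "0 -10 0 0 0 -0.01 -1" --pt "0 -8 0 0 0 0 -1" --pt "0 0 0 0 0 0 -1"

```text
t: 2.38
tcp_pos: [0.4551, -0.1769, 0.0793]
tool_rot: [0.998, 0.068, 0.005, 0.006]
force: [0.7, 0.3, -0.2]
finger_gap: -0.001
```

```bash
python3 -c "
from h import *;from station import manip
st(manip)"
```

```text
t2.38 rack mm [-127.  -121.7   79.3] F [ 0.7  0.3 -0.2] gap -0.0 toolx yaw 0.136 z [ 0.011 -0.012 -1.   ]
```

Emit:
servo_tool --pt "10 -3 0 0 0 -0.01 -1" --pt "10 -2 0 0 0 0 -1" --pt "9 0 0 0 0 0 -1" --pt "7 0 0 0 0 0 -1" --pt "6 0 0 0 0 0 -1" --pt "6 0 0 0 0 0 -1" --pt "6 0 0 0 0 0 -1" --pt "6 0 0 0 0 0 -1"

```text
t: 3.05
tcp_pos: [0.5233, -0.1619, 0.0858]
tool_rot: [0.997, 0.075, 0.01, 0.01]
force: [-1.1, -0.1, -0.1]
finger_gap: 0.005
```

```bash
python3 -c "
from h import *;from station import manip
st(manip)
s=manip.snapshot('wrist');cv2.imwrite('pics/wrist2.png',s['frame'][:,:,::-1])"
```

```text
t3.05 rack mm [ -57.3 -116.8   85.8] F [-1.1 -0.1 -0.1] gap 0.01 toolx yaw 0.15 z [ 0.022 -0.018 -1.   ]
```

View pics/wrist2.png

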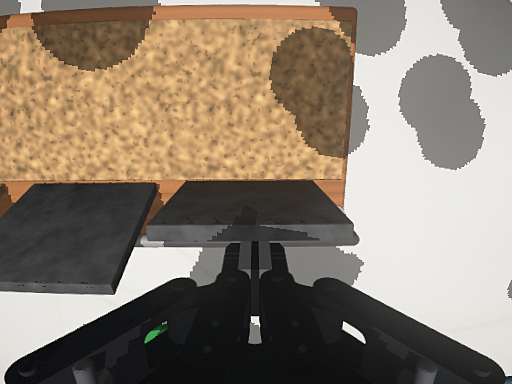

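The right slate, px (150-352, 182-243), is now close to upright with its foot still at the cork edge. I'll keep pushing.

Emit:
servo_tool --pt "6 0 1 0 0 0 -1" --pt "6 0 1 0 0 0 -1" --pt "6 0 1 0 0 0 -1" --pt "5 0 0 0 0 0 -1"

```text
t: 3.43
tcp_pos: [0.5486, -0.1583, 0.0825]
tool_rot: [0.997, 0.075, 0.01, 0.01]
force: [0.3, -0.3, 0.1]
finger_gap: -0.002
```

```bash
python3 -c "
from h import *;from station import manip
st(manip)
s=manip.snapshot('wrist');cv2.imwrite('pics/wrist3.png',s['frame'][:,:,::-1])"
```

```text
t3.43 rack mm [ -31.8 -117.    82.5] F [ 0.3 -0.3  0.1] gap -0.0 toolx yaw 0.15 z [ 0.022 -0.018 -1.   ]
```

View pics/wrist3.png

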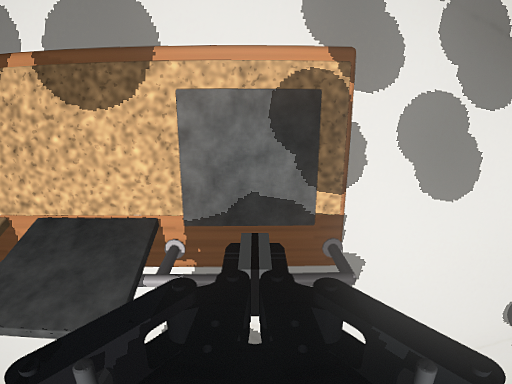

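The right slate now lies flat on the pad at px (178-321, 90-226), with its near edge a few mm over the cork edge. I'll back off and move across to the middle slate.

Emit:
servo_tool --pt "-20 0 0 0 0 0 -1" --pt "-25 0 0 0 0 0 -1" --pt "-25 0 0 0 0 0 -1" --pt "-20 0 0 0.02 -0.02 0 -1" --pt "-5 -20 0 0 0 0 -1" --pt "0 -25 0 0 0 0 -1" --pt "0 -25 0 0 0 0 -1" --pt "0 -25 0 0 0 0 -1" --pt "0 -12 0 0 0 0 -1" --pt "0 0 0 0 0 0 -1"

```text
t: 4.32
tcp_pos: [0.4378, -0.0668, 0.0798]
tool_rot: [0.997, 0.072, 0.001, 0.002]
force: [0.4, -0.1, 0.7]
finger_gap: 0.0
```

```bash
python3 -c "
from h import *;from station import manip
st(manip)"
```

```text
t4.32 rack mm [-128.1  -10.3   79.8] F [ 0.4 -0.1  0.7] gap 0.0 toolx yaw 0.145 z [ 0.003 -0.004 -1.   ]
```

Emit:
servo_tool --pt "10 -4 0 0 0 0 -1" --pt "10 -3 0 0 0 0 -1" --pt "9 0 0 0 0 0 -1" --pt "7 0 0 0 0 0 -1" --pt "6 0 0 0 0 0 -1" --pt "6 0 0 0 0 0 -1" --pt "6 0 0 0 0 0 -1" --pt "6 0 0 0 0 0 -1"

```text
t: 4.98
tcp_pos: [0.5057, -0.0535, 0.0804]
tool_rot: [0.997, 0.071, 0.004, 0.003]
force: [0.4, -0.7, -0.3]
finger_gap: 0.0
```

```bash
python3 -c "
from h import *;from station import manip
st(manip)
s=manip.snapshot('wrist');cv2.imwrite('pics/wrist4.png',s['frame'][:,:,::-1])"
```

```text
t4.98 rack mm [-59.   -7.   80.4] F [ 0.4 -0.7 -0.3] gap 0.0 toolx yaw 0.143 z [ 0.008 -0.006 -1.   ]
```

View pics/wrist4.png

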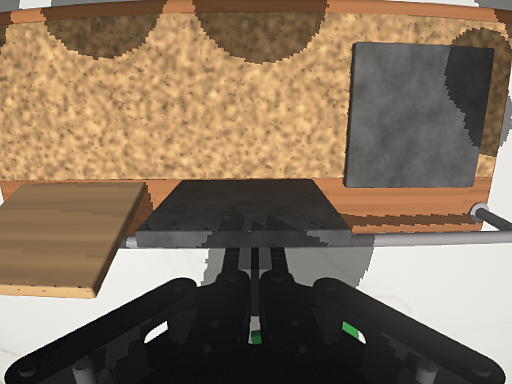

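The middle slate, px (137-350, 180-247), is near upright and the fingers are well clear of the wood. I'll finish the push, then back off.

Emit:
servo_tool --pt "6 0 0 0 0 0 -1" --pt "6 0 0 0 0 0 -1" --pt "6 0 0 0 0 0 -1" --pt "6 0 0 0 0 0 -1" --pt "3 0 0 0 0 0 -1" --pt "0 0 0 0 0 0 -1"

```text
t: 5.53
tcp_pos: [0.537, -0.0497, 0.0806]
tool_rot: [0.997, 0.071, 0.005, 0.004]
force: [0.4, -0.2, -1.1]
finger_gap: -0.002
```

```bash
python3 -c "
from h import *;from station import manip
st(manip)
s=manip.snapshot('wrist');cv2.imwrite('pics/wrist5.png',s['frame'][:,:,::-1])"
```

```text
t5.53 rack mm [-27.4  -7.8  80.6] F [ 0.4 -0.2 -1.1] gap -0.0 toolx yaw 0.142 z [ 0.01  -0.007 -1.   ]
```

View pics/wrist5.png

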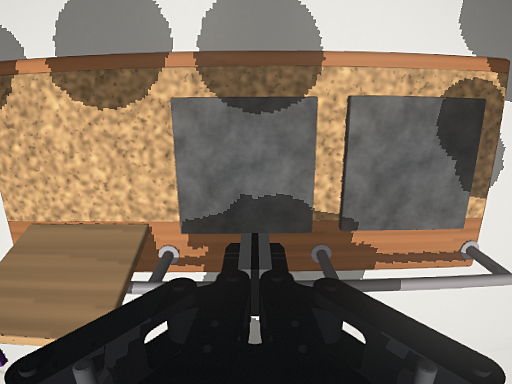

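Both slates are lying down. I'll back straight off, rise, and look again.

Emit:
servo_tool --pt "-20 0 0 0 0 0 -1" --pt "-25 0 0 0 0 0 -1" --pt "-25 0 0 0 0 0 -1" --pt "-20 0 -5 0 0 0 -1" --pt "0 0 -30 0 0 0 -1" --pt "0 0 -35 0 0 0 -1" --pt "0 0 -35 0 0 0 -1" --pt "0 0 -25 0 0 0 -1" --pt "0 0 0 0 0 0 -1"

```text
t: 6.33
tcp_pos: [0.4371, -0.0602, 0.2119]
tool_rot: [0.997, 0.071, -0.001, 0.001]
force: [1.3, 0.5, 0.5]
finger_gap: -0.001
```

```bash
python3 -c "
from h import *;from station import manip
st(manip)
for n in ['wrist','side','top']:
    s=manip.snapshot(n);cv2.imwrite('pics/%s6.png'%n,s['frame'][:,:,::-1]);np.savez(n+'6.npz',**{k:np.array(v) for k,v in s.items()})
a=cv2.imread('pics/side6.png')[80:280,80:470];b=cv2.imread('pics/top6.png')[90:250,95:425]
cv2.imwrite('pics/side6z.png',cv2.resize(a,None,fx=2,fy=2));cv2.imwrite('pics/top6z.png',cv2.resize(b,None,fx=2.4,fy=2.4))
"
```

```text
t6.33 rack mm [-127.8   -3.7  211.9] F [1.3 0.5 0.5] gap -0.0 toolx yaw 0.142 z [-0.002 -0.001 -1.   ]
```

View pics/wrist6.png

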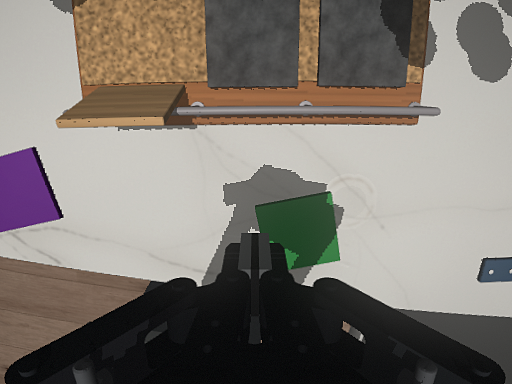

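View pics/side6z.png

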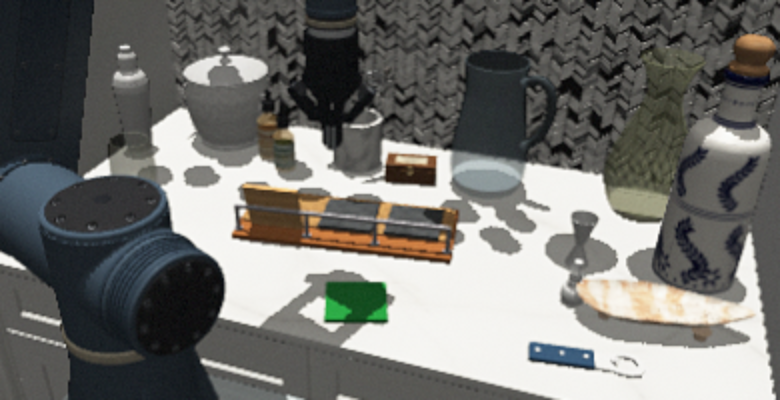

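View pics/top6z.png

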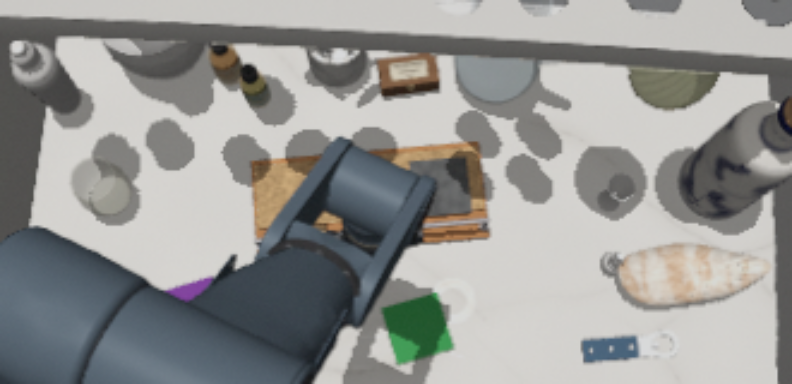

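Both slates look flat and the wood is standing. I'll shift forward, staying high, to get a full wrist view for measuring flatness.

Emit:
servo_tool --pt "25 10 -10 0 0 0 -1" --pt "25 10 -10 0 0 0 -1" --pt "15 10 -10 0 0 0 -1" --pt "0 0 0 0 0 0 -1" --pt "0 0 0 0 0 0 -1"

```text
t: 6.9
tcp_pos: [0.497, -0.0769, 0.2266]
tool_rot: [0.997, 0.071, -0.017, -0.007]
force: [-0.4, -0.4, -1.0]
finger_gap: -0.002
```

```bash
python3 -c "
from h import *;from station import manip
st(manip)
s=manip.snapshot('wrist');f=s['frame'];cv2.imwrite('pics/wrist7.png',f[:,:,::-1])
s={k:np.array(v) for k,v in s.items()}
c,n=np.cos(R[2]),np.sin(R[2])
hsv=cv2.cvtColor(f,cv2.COLOR_RGB2HSV)
m=((hsv[...,1]<60)&(hsv[...,2]<110)).astype(np.uint8)*255; m[215:]=0
m=cv2.morphologyEx(m,cv2.MORPH_OPEN,np.ones((5,5)))
for k in cv2.findContours(m,0,2)[0]:
    if cv2.contourArea(k)<3000: continue
    q=cv2.approxPolyDP(cv2.convexHull(k),8,True)[:,0]
    for z in (.024,):
        d=ray(s,q,z)-[R[0],R[1],0]
        print(q.tolist(),np.round(np.c_[c*d[:,0]+n*d[:,1],-n*d[:,0]+c*d[:,1]]*1e3).tolist())
"
```

```text
t6.90 rack mm [-71.  -28.9 226.6] F [-0.4 -0.4 -1. ] gap -0.0 toolx yaw 0.142 z [-0.035  0.012 -0.999]
[[274, 45], [274, 134], [193, 134], [187, 47]] [[46.0, -47.0], [-44.0, -48.0], [-44.0, 41.0], [46.0, 42.0]]
[[297, 44], [384, 46], [376, 133], [294, 132]] [[47.0, -70.0], [47.0, -160.0], [-43.0, -160.0], [-42.0, -70.0]]
```

View pics/wrist7.png

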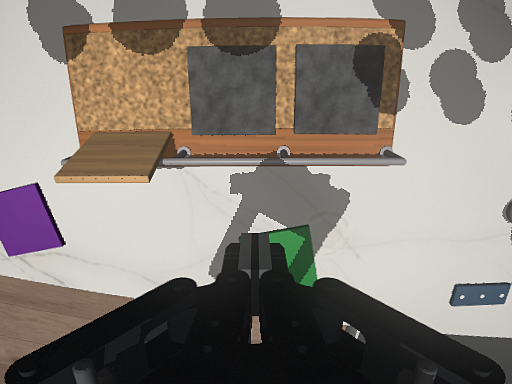

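```bash
python3 -c "
from h import *;from station import manip
s,_=st(manip);print(np.abs(s['qd']).max());print(manip.sign_off())"
```

```text
t6.95 rack mm [-71.  -29.  226.5] F [ 0.  -0.1 -0.1] gap 0.0 toolx yaw 0.142 z [-0.035  0.012 -0.999]
0.020160942554566564
the job is handed in; nothing more can be done
None
```

Both slate coasters are lying flat on the cork pad and the wooden one is still standing on its rail. I pushed each slate over with the shut fingers just above the rail, right one first, then the middle one. I then backed off, rose clear and handed the job in at about 7 s of the 38 s allowed.

- **Flatness:** in the last wrist picture each slate measures about 90 x 90 mm at the height of a coaster lying on the cork (true size 92 x 92). They span rack x from about -44 to +46 mm and -43 to +47 mm.
- **Overhang:** each slate's near edge sticks out about 3–4 mm past the cork's near edge, roughly where the foot stood. I did not nudge them further on, because there was too little room for the fingers behind the rail.
- **Force:** every reading I took was about 1.5 N or less, and the fingers ended clear of everything.
- **Surroundings:** the things right of the rack looked undisturbed in the last side and top pictures. I checked them by eye only. I did not look separately at the tumbler and the corkscrew, though the fingers stayed to the right of the wooden coaster.
- **Disagreement:** the side and top cameras placed the rack up to about 1 cm apart. I used a pose between the two, and a wrist view matched it to about 4 mm or better along the rack and in depth.

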